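Shut and latch the slide box with the fingertips

ROBOT

A 7-joint arm with a two-finger parallel gripper is mounted at the origin on a cart in front of the work surface, level with it; the furniture and walls round the work are solid. World frame = base frame: x ahead of the robot, y to its left, z up, the work surface at z = 0. Lengths are in m, angles in rad, forces in N, time in s.
With the tool pointing down it reaches from about 0.425 to 0.875 m from the base axis. Payload 9.9 kg.
Tool frame: the origin (TCP) lies at the very end of the fingers, on their centre line; the grasp point (between the pads) lies 19 mm behind it; z points along the fingers, y is the line along which they close (so a half turn about z gives the same grasp; the last joint's range is limited). The gripper opens to 85 mm and grips with 20 to 120 N. Pads are 22 mm wide; open, the fingers measure 114 mm over their backs; the gripper's body (76 mm by 85 mm) begins 54 mm behind the grasp point. The pads swing forward as they close: fully open they stand 13 mm farther back than shut.
Start: joints at [-1.336, 0.576, 0.025, 1.437, -0.015, 1.129, -0.057], TCP at [0.212, 0.641, 0.231] pointing down, gripper open.
Joint ranges: [-2.76, 2.76], [-0.34, 2.15], [-1.52, 1.57], [0.19, 2.46], [-1.09, 4.23], [0.17, 1.99], [-2.82, 2.82]. Speed limits (rad/s): [2.22, 2.22, 3.01, 3.01, 3.14, 3.14, 3.14].

INTERFACE

Orientations are given as a 3x3 rotation matrix whose columns are the frame's x, y, z axes.
In Python, from plant import arm gives the robot as it stands.
- The arm moves only by the tool advance, called after ">>>" by a JSON object that holds its "fn" and its "kwargs". Schema: {"type":"object","properties":{"moves":{"type":"array","items":{"type":"array","items":{"type":"number"},"minItems":7,"maxItems":7},"minItems":1,"maxItems":12},"grip_force":{"type":"number"},"only":{"type":"string"},"quiet":{"type":"boolean"},"lines":{"type":"string"}},"required":["moves"],"additionalProperties":false}. moves is a list of rows, 1 to 12 of them, each of 7 numbers: a rotation vector rx, ry, rz in normalised numbers (1 is 360 degrees), then dx, dy, dz in shares of the most that a row can go, 1 being 62.5 mm, then the opening from 0.0 (shut) to 1.0 (fully open); each row shifts and turns the commanded pose from where the row before left it, along the tool's axes as they then stand; what a row does not reach is not made up. A row lasts 1/8 s, in which the tool goes at most 0.0625 m and 0.188 rad, less where a joint would pass 70% of its speed; a pose out of reach is approached as far as the arm can. The fingers move at their own pace and stop on an object; grip_force is the grip in N (left out, the last holds). Time passes only in rows, so rows that do not move let the fingers close. The tool returns the time, the measured TCP pose, the force, the opening and the grip force at its end. only (a regular expression) keeps the lines of the reply that match it, lines (a string "A,B") keeps lines A to B, and quiet returns only ok. Input that does not fit is refused with a message, and nothing moves.
- arm.state(): the state, without advancing time (a new reading comes with each control period).
- arm.read_camera(name): name is "side" or "top"; returns the picture (420x560x3 uint8, blue, green, red); there is no depth.
- arm.get_calibration(name): a dict with "fx", "fy", "cx", "cy" (pixels), "position" and "orientation" of the camera in the world. Camera axes: x right, y up, looking along -z (the intrinsics and any distortion apply to the point x, -y, -z); pixel columns grow to the right and rows downward; lengths in m; the calibration is good to about 2 mm. A picture is of the moment at which its call begins. get_calibration takes no time and is no camera call.
- arm.job_done(): hands the job in; it is judged then, once.
The state is a dict: "t": time; "joint_pos": joint angles; "dq": joint speeds; "tau": joint torques, N m; "ee_pos": TCP position; "tool_rot": TCP orientation; "force": force on the tool from outside, world axes, zero at the start; "ft_torque": the same for the moment, N m; "grip_width": opening from 0.0 (shut) to 1.0 (fully open); "finger_force": force on a finger pad.
Only numpy, scipy, OpenCV 4.12 (cv2) and the standard library are available. Lean on these libraries where they do the work, as an engineer would, in place of code of your own. Each camera call takes 0.05 s, during which the arm holds its last target. There are 200 camera calls.

TASK

Shut the half-open green slide box using only the fingertips: push its lid over from behind and down, gently and without slamming it, until it is fully closed, and only then push the little wire clasp in the middle of the front up against the box so that it is latched. Do not lift the box or shove it from its place, and leave everything else on the bench alone; finish with the hand clear.

Things in the scene. Friction and masses are not known exactly. Their poses are not given: they have to be found in the camera images.
- slidebox: The open green slide box, loose on the worktop, holding glass slides (0.75 to 1.1 kg). 94 mm deep (x), 250 mm wide (y), 34 mm high when shut; tray and lid are 17 mm high each. Origin: centre of its underside. x points from the front (clasp side) to the hinge at the back, y along the width, z up. Front wall at x = -45 mm, back at +49 mm, ends at y = -125 and +125 mm.
- slidebox_lid (a joint): Angle of the lid on its long back hinge, rad: 0 is fully shut, 1.57 upright; it starts half open, at 0.8 to 1.2. The hinge is stiff (0.07 N m): the lid stays at whatever angle it is left and neither falls nor springs. The lid reaches 96 mm from the hinge line to its free edge; its flat outer (upper) face lies 17 mm outside the hinge line.
- slidebox_clasp (a joint): Angle of the wire clasp in the middle of the front, rad: 0 is upright against the front, latched; it grows as the clasp swings forward and down. Starts at 0.4 to 0.6 (end 5 to 7 mm off the front), stays where it is left; about 1 N at its end moves it. Pivot at x = -48 mm, z = 8 mm of the box; 16 mm wide, 12 mm long. Latched, its outer face is at x = -50 mm, its end at z = 20 mm.
- lid_hinge (a point): Middle of the lid's hinge line, at x = +51 mm, z = 17 mm of the box; the line runs along the box's y.
- lid_edge (a point): Middle of the free front edge of the lid, on its outer (upper) face; it moves with the lid. Shut, it is 34 mm above the worktop, 45 mm in front of the box's origin.
- clasp_end (a point): Free end of the clasp, in the middle of its width; it moves with the clasp.
- slide_pack: Bystander: a worn paper-wrapped pack of slides, 70 x 88 x 32 mm; loose. Origin: centre of its underside.
- pot: Bystander: a small white pot with a green cap, 48 mm across, 52 mm high; loose. Origin: centre of its underside.
- forceps: Bystander: fine steel forceps lying flat, 13 x 118 x 9 mm; loose. Origin: centre of its underside.
- dropper: Bystander: a small brown dropper bottle, 28 mm across, 94 mm high; loose. Origin: centre of its underside.
- tape: Bystander: a roll of cream masking tape lying flat, 81 mm across, 19 mm high; loose. Origin: centre of its underside.
- cover_box: Bystander: a small white and blue cardboard box, 77 x 103 x 41 mm; loose. Origin: centre of its underside.

How it is judged:
On the way, in this order (a step that is already met when the one before it is completed fails the run):
1. the lid is fully shut while the clasp still hangs open (value of joint slidebox_lid below 0.04 rad and value of joint slidebox_clasp above 0.25 rad), for 0.2 s.
2. the clasp is pushed up against the front, latched, with the lid shut (value of joint slidebox_clasp below 0.12 rad and value of joint slidebox_lid below 0.04 rad), for 0.2 s.
At the end, for the whole second after the job is handed in: The lid is shut to within 0.04 rad (4 mm at its front edge), the clasp is upright to within 0.12 rad, and the box lies flat and at rest within 25 mm of where it stood (all of step 2 and not (distance of slidebox from where it was at the start of the episode above 0.025 m) and angle between slidebox's own z axis and vertical below 0.03 rad and linear speed of slidebox below 0.01 m/s); the robot touches nothing.
It fails at once if the clasp is pushed up while the lid is not yet down (value of joint slidebox_clasp below 0.2 rad and value of joint slidebox_lid above 0.15 rad).
It fails at once if the lid is slammed (faster than 4 rad/s, about 0.4 m/s at its edge) (velocity of joint slidebox_lid below -4 rad/s).
It fails at once if the box or its lid is pressed with more than 80 N (contact force between the fingers and slidebox above 80 N).
It fails at once if the box is lifted, tipped up, or shoved more than 40 mm from its place (height (world z) of slidebox above 0.012 m or angle between slidebox's own z axis and vertical above 0.15 rad or distance of slidebox from where it was at the start of the episode above 0.04 m).
It fails at once if a bystander is moved more than 15 mm (distance of any of slide_pack, pot, forceps, dropper, tape, cover_box from where it was at the start of the episode above 0.015 m).
It also fails if it takes over 48 s, if anything falls off the work surface, if the arm or the gripper's body presses on something with over 40 N, if the wrist force passes 120 N, or if a joint passes its speed limit or range.

## Working session

There is one attempt and no reset: what is moved stays moved. The work goes in short steps, Python scripts to look and compute and a tool call to move; the robot and the scene stay as the last step left them, time stands still between calls to the robot, and variables do not carry over. Pictures are saved under pics/ and viewed, at most 10 in all, crops included, and the job is handed in when it is done.

```bash
ls; mkdir -p pics; python3 - <<'E'
from plant import arm
import cv2
for n in("side","top"):
    cv2.imwrite(f"pics/{n}0.png",arm.read_camera(n)); print(n,arm.get_calibration(n))
s=arm.state();print(s)
E
```

```text
pics
plant.py
side {'fx': 426.2874961471482, 'fy': 426.2874961471482, 'cx': 280.00577546234035, 'cy': 205.24661965286742, 'position': array([0.22150501, 1.15487076, 0.57201872]), 'orientation': array([[-0.95104839,  0.15549145, -0.26707558],
       [-0.3081382 , -0.41106594,  0.85794851],
       [ 0.02361799,  0.89824674,  0.43885645]])}
top {'fx': 451.1258923957558, 'fy': 451.1258923957558, 'cx': 277.8665975624629, 'cy': 206.34085969092513, 'position': array([0.40110094, 0.09594936, 1.30517071]), 'orientation': array([[ 0.0179666 ,  0.99243836, -0.121422  ],
       [-0.99980699,  0.01686764, -0.01007259],
       [-0.00794832,  0.12157953,  0.99254987]])}
{'t': 0.1, 'joint_pos': array([-1.3358156 ,  0.57644436,  0.02487058,  1.43781477, -0.01503519,
        1.12899402, -0.05647608]), 'dq': array([ 2.07415522e-03, -1.12880928e-04,  1.15035446e-03, -2.28413449e-03,
       -4.79084933e-04,  1.02090367e-05, -4.48391177e-04]), 'tau': array([ 4.69031089e-03, -7.67309761e+01,  2.25730352e+00, -2.86604029e+01,
        1.57913170e-02,  8.76615930e-03, -2.45984609e-06]), 'ee_pos': array([0.21142057, 0.64061474, 0.23053513]), 'tool_rot': array([[-9.49625157e-01,  3.13387769e-01, -4.08971115e-04],
       [ 3.13388031e-01,  9.49624100e-01, -1.41798315e-03],
       [-5.60097506e-05, -1.47471913e-03, -9.99998911e-01]]), 'force': array([-0.26726663,  0.32525272,  0.45252334]), 'ft_torque': array([-0.06803904,  0.00705852, -0.01783094]), 'finger_force': 0.0, 'grip_width': 1.0003133364700871}
```

View pics/side0.png

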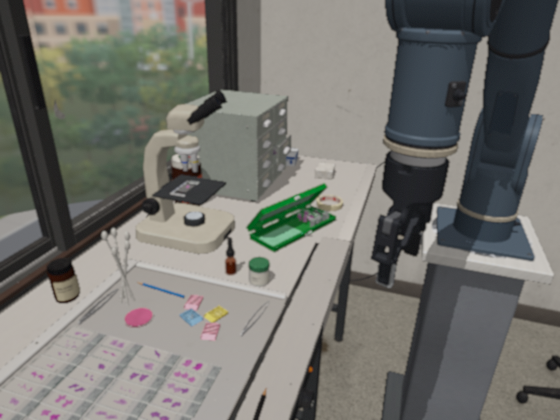

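View pics/top0.png

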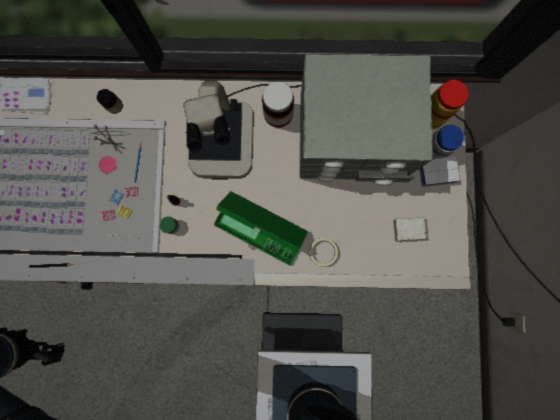

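The side view shows the green box around (290,220) with its lid standing up and away. The top view shows it at about (262,228), front facing the robot, with the tape roll right beside it at (324,252). I'll enlarge both.

```bash
python3 - <<'E'
import cv2
a=cv2.imread("pics/side0.png")[175:260,235:355];b=cv2.imread("pics/top0.png")[180:275,155:350]
cv2.imwrite("pics/s1.png",cv2.resize(a,(780,552),interpolation=cv2.INTER_CUBIC))  #6.5
cv2.imwrite("pics/t1.png",cv2.resize(b,(780,380),interpolation=cv2.INTER_CUBIC)) #4
E
```

```text
(no output)
```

View pics/s1.png

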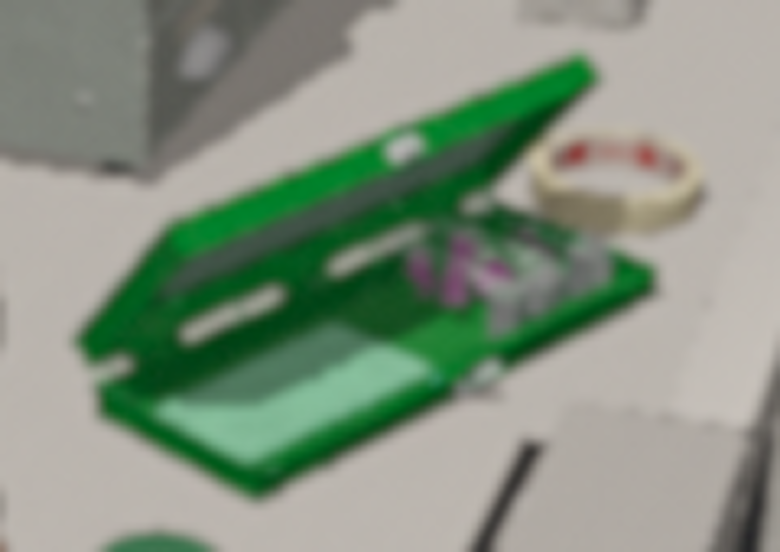

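View pics/t1.png

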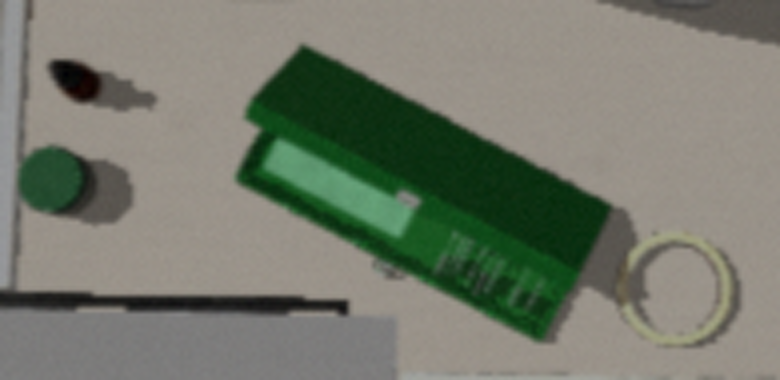

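The side crop shows the tray's front corners at (258,492) and (655,285), the outer free-edge lid corners at (180,222) and (580,57), and the clasp at (488,376). The top crop shows the front corners at (237,180) and (545,341), the lid free edge from (249,105) to (580,266), the back outer edge from (303,45) to (612,208), and the clasp at (388,268). Next I'll fit the box pose and lid angle to these points.

```bash
cat > h.py <<'E'
import numpy as np
from plant import arm
from scipy.optimize import least_squares
C={n:arm.get_calibration(n) for n in("side","top")}
def proj(n,P):
    c=C[n];q=c["orientation"].T@(np.asarray(P)-c["position"]);q=q/-q[2]
    return np.array([c["cx"]+c["fx"]*q[0],c["cy"]-c["fy"]*q[1]])
def px(n,X,Y):
    k,o=(6.5,(235,175)) if n=="side" else (4,(155,180))
    return np.array([(X+.5)/k-.5+o[0],(Y+.5)/k-.5+o[1]])
def tri(us,ut):
    return least_squares(lambda P:np.r_[proj("side",P)-us,proj("top",P)-ut],[.5,0.1,0.03])
def lid(a,dx,y,dz): return np.array([51+dx*np.cos(a)+dz*np.sin(a),y,17-dx*np.sin(a)+dz*np.cos(a)])/1e3
def b2w(p,q):
    c,s=np.cos(p[2]),np.sin(p[2]);return np.array([p[0]+c*q[0]-s*q[1],p[1]+s*q[0]+c*q[1],q[2]])
E
python3 - <<'E'
from h import *
B=lambda x,y,z:lambda a:np.array([x,y,z])/1e3
L=lambda dx,y,dz:lambda a:lid(a,dx,y,dz)
obs=[("side",258,492,B(-45,125,0)),("side",655,285,B(-45,-125,4)),("side",180,222,L(-96,125,17)),("side",583,57,L(-96,-125,17)),
("top",237,180,B(-45,125,10)),("top",545,341,B(-45,-125,10)),("top",249,105,L(-96,125,17)),("top",580,266,L(-96,-125,17)),("top",303,45,L(-2,125,17)),("top",612,208,L(-2,-125,17))]
f=lambda p:np.concatenate([proj(n,b2w(p,g(p[3])))-px(n,X,Y) for n,X,Y,g in obs])
r=least_squares(f,[.5,.15,.4,1.],loss="soft_l1");p=r.x;print(p,np.degrees(p[2]));print(f(p).reshape(-1,2).round(1))
for n,a,b in (("lidL",(180,222),(249,105)),("lidR",(583,57),(580,266)),("clasp",(488,376),(388,268)),("frL",(258,480),(237,180))):
    t=tri(px("side",*a),px("top",*b));print(n,t.x.round(4),t.cost.round(2))
for k,q in(("edge",lid(p[3],-96,0,17)),("clasp",[-.054,0,.018]),("edgeL",lid(p[3],-96,125,17)),("edgeR",lid(p[3],-96,-125,17)),("hinge",[.051,0,.017])):print(k,b2w(p,np.array(q)).round(4))
E
```

```text
[ 0.48769759  0.16133705 -0.45716016  0.88342665] -26.193347443683496
[[-0.4  1.4]
 [-0.1 -0.2]
 [-1.5  0.1]
 [ 0.2 -1.3]
 [-0.3  0.3]
 [ 0.   0.1]
 [ 0.1  0.4]
 [ 0.2  2.8]
 [-0.   0.1]
 [ 0.7 -0.8]]
lidL [0.5442 0.2714 0.1027] 0.81
lidR [0.4397 0.0477 0.0976] 1.69
clasp [0.4407 0.1819 0.008 ] 0.26
frL [0.5026 0.2924 0.009 ] 0.07
edge [0.4906 0.1599 0.102 ]
clasp [0.4392 0.1852 0.018 ]
edgeL [0.5458 0.2721 0.102 ]
edgeR [0.4354 0.0477 0.102 ]
hinge [0.5335 0.1388 0.017 ]
```

The fit is consistent to about 1 px with plausible heights: yaw -0.457, lid angle about 0.88, box at (0.488, 0.161). Now I'll align the tool with the box (tool x toward the box front), shut the fingers and move over behind the lid.

The manual's scale: shifts go in shares of 62.5 mm and turns go in shares of 360 degrees. Converting my numbers, -0.045 m is -0.72, -0.028 m is -0.448, 0.137 rad / 6.2832 = 0.0218.

>>> {"fn": "advance", "kwargs": {"moves": [[0, 0, 0.0218, 0, 0, 0, 0], [0, 0, 0, -0.72, -0.448, 0, 0], [0, 0, 0, -0.72, -0.448, 0, 0], [0, 0, 0, -0.72, -0.448, 0, 0], [0, 0, 0, -0.72, -0.448, 0, 0], [0, 0, 0, -0.72, -0.448, 0, 0], [0, 0, 0, -0.72, -0.448, 0, 0], [0, 0, 0, -0.72, -0.448, 0, 0], [0, 0, 0, -0.72, -0.448, 0, 0], [0, 0, 0, -0.72, -0.448, 0, 0], [0, 0, 0, -0.72, -0.448, 0, 0], [0, 0, 0, -0.72, -0.448, 0, 0]], "grip_force": 20}}

```text
t: 1.6
ee_pos: [0.521, 0.145, 0.2311]
tool_rot: [[-0.898, 0.44, -0.0], [0.44, 0.898, -0.0], [0.0, -0.0, -1.0]]
force: [0.7, 1.4, -0.7]
grip_width: -0.003
finger_force: 0.0
```

```bash
cat >> h.py <<'E'
P0=np.array([0.48769759,0.16133705,-0.45716016,0.88342665])
def st(p=P0):
    s=arm.state();d=s["ee_pos"]-[p[0],p[1],0];c,n=np.cos(p[2]),np.sin(p[2])
    print("t",s["t"],"box mm",(1e3*np.array([c*d[0]+n*d[1],-n*d[0]+c*d[1],d[2]])).round(1),"F",s["force"].round(2),"w",round(s["grip_width"],2))
    print(s["tool_rot"].round(3))
E
python3 -c "from h import *;st()"
```

```text
t 1.6 box mm [3.710e+01 1.000e-01 2.311e+02] F [ 0.73  1.41 -0.7 ] w -0.0
[[-0.898  0.44  -0.   ]
 [ 0.44   0.898 -0.   ]
 [ 0.    -0.    -1.   ]]
```

In the tool's units: 0.04 m is 0.64, 0.03 m is 0.48.

>>> {"fn": "advance", "kwargs": {"moves": [[0, 0, 0, 0, 0, 0.64, 0], [0, 0, 0, 0, 0, 0.64, 0], [0, 0, 0, 0.08, 0, 0.48, 0], [0, 0, 0, 0.08, 0, 0.24, 0], [0, 0, 0, 0, 0, 0, 0], [0, 0, 0, 0, 0, 0, 0]]}}

```text
t: 2.35
ee_pos: [0.512, 0.1509, 0.1069]
tool_rot: [[-0.898, 0.44, 0.001], [0.44, 0.898, 0.0], [-0.001, 0.0, -1.0]]
force: [0.4, 0.2, 0.0]
grip_width: -0.001
finger_force: 0.0
```

```bash
python3 - <<'E'
from h import *; import cv2
st()
a=arm.read_camera("side")[150:270,210:370];b=arm.read_camera("top")[160:280,170:330]
cv2.imwrite("pics/c1.png",np.vstack([cv2.resize(a,None,fx=2.5,fy=2.5,interpolation=2),cv2.resize(b,None,fx=2.5,fy=2.5,interpolation=2)]))
E
```

```text
t 2.35 box mm [ 26.4   1.4 106.9] F [0.37 0.23 0.05] w -0.0
[[-0.898  0.44   0.001]
 [ 0.44   0.898  0.   ]
 [-0.001  0.    -1.   ]]
```

View pics/c1.png

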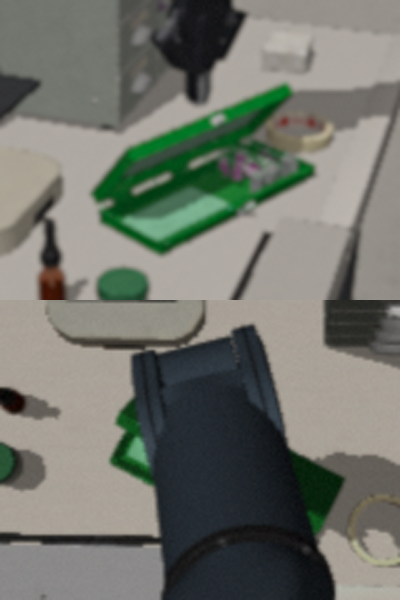

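The side view shows the fingertips at crop (197,95), right behind and above the lid edge with nothing else close by. I'll start pushing over and down along the arc.

In the tool's units: 0.0085 m is 0.136, 0.006 m is 0.096.

>>> {"fn": "advance", "kwargs": {"moves": [[0, 0, 0, 0.016, 0, 0.136, 0], [0, 0, 0, 0.016, 0, 0.136, 0], [0, 0, 0, 0.096, 0, 0.072, 0], [0, 0, 0, 0.096, 0, 0.072, 0], [0, 0, 0, 0.096, 0, 0.088, 0], [0, 0, 0, 0.096, 0, 0.088, 0], [0, 0, 0, 0, 0, 0, 0]]}}

```text
t: 3.32
ee_pos: [0.4873, 0.1626, 0.0688]
tool_rot: [[-0.898, 0.44, -0.001], [0.44, 0.898, -0.0], [0.001, -0.001, -1.0]]
force: [0.7, 0.1, 0.3]
grip_width: -0.004
finger_force: 0.0
```

```bash
python3 -c "from h import *;st()"
```

```text
t 3.325 box mm [-1.   1.  68.8] F [0.65 0.06 0.34] w -0.0
[[-0.898  0.44  -0.001]
 [ 0.44   0.898 -0.   ]
 [ 0.001 -0.001 -1.   ]]
```

In the tool's units: 0.0075 m is 0.12, 0.0065 m is 0.104.

>>> {"fn": "advance", "kwargs": {"moves": [[0, 0, 0, 0.08, 0, 0.104, 0], [0, 0, 0, 0.08, 0, 0.104, 0], [0, 0, 0, 0.064, 0, 0.12, 0], [0, 0, 0, 0.048, 0, 0.12, 0], [0, 0, 0, 0, 0, 0, 0], [0, 0, 0, 0, 0, 0, 0]]}}

```text
t: 4.08
ee_pos: [0.4729, 0.1698, 0.0413]
tool_rot: [[-0.898, 0.44, -0.0], [0.44, 0.898, -0.0], [0.0, -0.0, -1.0]]
force: [-0.1, -0.2, -0.1]
grip_width: 0.0
finger_force: 0.0
```

```bash
python3 - <<'E'
from h import *; import cv2
st()
a=arm.read_camera("side")[175:260,235:355]
cv2.imwrite("pics/c2.png",cv2.resize(a,(780,552),interpolation=2))
E
```

```text
t 4.075 box mm [-17.    1.1  41.3] F [-0.14 -0.22 -0.12] w 0.0
[[-0.898  0.44  -0.   ]
 [ 0.44   0.898 -0.   ]
 [ 0.    -0.    -1.   ]]
```

View pics/c2.png

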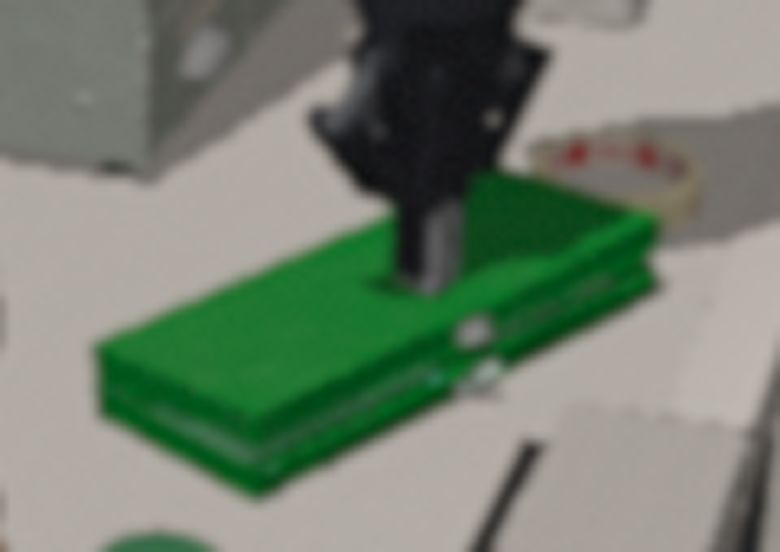

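The lid is nearly shut, with a small gap still visible at the front. The box's near corner is still at (258,492), so it hasn't moved. I'll press down gently the rest of the way.

In the tool's units: 0.003 m is 0.048, 0.002 m is 0.032.

>>> {"fn": "advance", "kwargs": {"moves": [[0, 0, 0, 0.016, 0, 0.048, 0], [0, 0, 0, 0, 0, 0.032, 0], [0, 0, 0, 0, 0, 0.032, 0], [0, 0, 0, 0, 0, 0.016, 0], [0, 0, 0, 0, 0, 0, 0]]}}

```text
t: 4.75
ee_pos: [0.4719, 0.1704, 0.0341]
tool_rot: [[-0.898, 0.44, 0.0], [0.44, 0.898, 0.0], [-0.0, 0.0, -1.0]]
force: [-4.1, -0.7, 16.4]
grip_width: -0.004
finger_force: 8.1
```

In the tool's units: 0.001 m is 0.016.

>>> {"fn": "advance", "kwargs": {"moves": [[0, 0, 0, 0, 0, 0.016, 0], [0, 0, 0, 0, 0, 0, 0], [0, 0, 0, 0, 0, 0, 0]]}}

```text
t: 5.12
ee_pos: [0.4719, 0.1704, 0.0339]
tool_rot: [[-0.898, 0.44, 0.001], [0.44, 0.898, 0.001], [-0.0, 0.001, -1.0]]
force: [-6.2, -0.5, 28.6]
grip_width: -0.003
finger_force: 14.9
```

The lid is shut: the fingers stopped at z = 33.9 mm with 28 N, which matches the 34 mm height. Before going in front, I'll check the grey slab's corner near the clasp (top crop (397,318), side crop (568,405); black line end at top (348,302), side (535,442)), backing the fingers up off the lid first.

In the tool's units: -0.03 m is -0.48, -0.01 m is -0.16.

>>> {"fn": "advance", "kwargs": {"moves": [[0, 0, 0, 0, 0, -0.16, 0], [0, 0, 0, 0, 0, -0.48, 0], [0, 0, 0, 0.48, 0, -0.16, 0], [0, 0, 0, 0, 0, 0, 0]]}}

```text
t: 5.62
ee_pos: [0.4437, 0.1845, 0.083]
tool_rot: [[-0.899, 0.438, -0.0], [0.438, 0.899, 0.001], [0.001, 0.001, -1.0]]
force: [1.1, -0.7, -0.3]
grip_width: 0.002
finger_force: 0.0
```

```bash
python3 - <<'E'
from h import *; import cv2
st()
for a,b in(((568,405),(397,318)),((535,442),(348,302))):
    t=tri(px("side",*a),px("top",*b));d=t.x-[P0[0],P0[1],0];c,n=np.cos(P0[2]),np.sin(P0[2])
    print(t.x.round(3),t.cost.round(2),"box",(c*d[0]+n*d[1]).round(3),(-n*d[0]+c*d[1]).round(3))
cv2.imwrite("pics/c3.png",cv2.resize(arm.read_camera("side")[185:275,255:375],(800,600),interpolation=2))
E
```

```text
t 5.625 box mm [-49.7   1.4  83. ] F [ 1.12 -0.68 -0.27] w 0.0
[[-0.899  0.438 -0.   ]
 [ 0.438  0.899  0.001]
 [ 0.001  0.001 -1.   ]]
[ 0.407  0.176 -0.003] 0.0 box -0.079 -0.023
[ 0.415  0.211 -0.002] 1.03 box -0.087 0.012
```

View pics/c3.png

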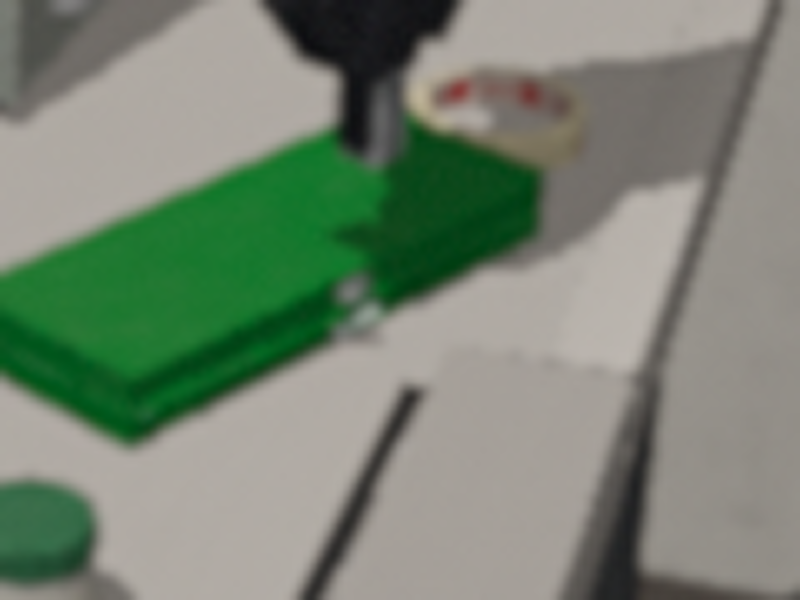

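The lid is fully shut with no gap, the clasp still hangs out at crop (360,318), and the slab is flush with the bench (z ≈ 0). Now I'll go down in front of the clasp.

In the tool's units: 0.035 m is 0.56, 0.013 m is 0.208.

>>> {"fn": "advance", "kwargs": {"moves": [[0, 0, 0, 0.56, -0.016, 0, 0], [0, 0, 0, 0, 0, 0.48, 0], [0, 0, 0, 0, 0, 0.4, 0], [0, 0, 0, 0, 0, 0.208, 0], [0, 0, 0, 0, 0, 0, 0], [0, 0, 0, 0, 0, 0, 0]]}}

```text
t: 6.42
ee_pos: [0.4136, 0.198, 0.0147]
tool_rot: [[-0.898, 0.441, 0.001], [0.441, 0.898, 0.0], [-0.0, 0.0, -1.0]]
force: [0.2, 0.0, -0.6]
grip_width: 0.001
finger_force: 0.0
```

```bash
python3 -c "from h import *;st()"
```

```text
t 6.425 box mm [-82.6   0.2  14.7] F [ 0.24  0.01 -0.62] w 0.0
[[-0.898  0.441  0.001]
 [ 0.441  0.898  0.   ]
 [-0.     0.    -1.   ]]
```

In the tool's units: -0.005 m is -0.08, -0.004 m is -0.064.

>>> {"fn": "advance", "kwargs": {"moves": [[0, 0, 0, -0.08, 0, 0.048, 0], [0, 0, 0, -0.08, 0, 0, 0], [0, 0, 0, -0.064, 0, 0, 0], [0, 0, 0, -0.032, 0, 0, 0], [0, 0, 0, -0.032, 0, 0, 0], [0, 0, 0, -0.032, 0, 0, 0], [0, 0, 0, 0, 0, 0, 0]]}}

```text
t: 7.3
ee_pos: [0.4312, 0.1891, 0.0113]
tool_rot: [[-0.898, 0.44, 0.0], [0.44, 0.898, -0.0], [-0.0, -0.0, -1.0]]
force: [-0.0, 0.0, -0.3]
grip_width: 0.001
finger_force: 0.0
```

```bash
python3 -c "from h import *;st()"
```

```text
t 7.3 box mm [-62.9   0.   11.3] F [-0.05  0.04 -0.32] w 0.0
[[-0.898  0.44   0.   ]
 [ 0.44   0.898 -0.   ]
 [-0.    -0.    -1.   ]]
```

In the tool's units: -0.001 m is -0.016.

>>> {"fn": "advance", "kwargs": {"moves": [[0, 0, 0, -0.016, 0, 0, 0], [0, 0, 0, -0.016, 0, 0, 0], [0, 0, 0, 0, 0, 0, 0], [0, 0, 0, 0, 0, 0, 0]]}}

```text
t: 7.8
ee_pos: [0.4325, 0.1885, 0.0112]
tool_rot: [[-0.898, 0.44, -0.001], [0.44, 0.898, -0.0], [0.001, -0.0, -1.0]]
force: [-3.3, 1.9, 0.8]
grip_width: -0.003
finger_force: 2.0
```

>>> {"fn": "advance", "kwargs": {"moves": [[0, 0, 0, -0.016, 0, 0, 0], [0, 0, 0, 0, 0, 0, 0], [0, 0, 0, 0, 0, 0, 0]]}}

```text
t: 8.18
ee_pos: [0.4328, 0.1883, 0.0112]
tool_rot: [[-0.898, 0.439, -0.002], [0.439, 0.898, 0.0], [0.002, -0.001, -1.0]]
force: [-5.1, 3.3, 2.8]
grip_width: 0.002
finger_force: 3.3
```

```bash
python3 - <<'E'
from h import *; import cv2
st()
cv2.imwrite("pics/c4.png",cv2.resize(arm.read_camera("side")[195:255,275:355],(800,600),interpolation=2))
E
```

```text
t 8.175 box mm [-61.2  -0.1  11.2] F [-5.1   3.27  2.83] w 0.0
[[-0.898  0.439 -0.002]
 [ 0.439  0.898  0.   ]
 [ 0.002 -0.001 -1.   ]]
```

View pics/c4.png

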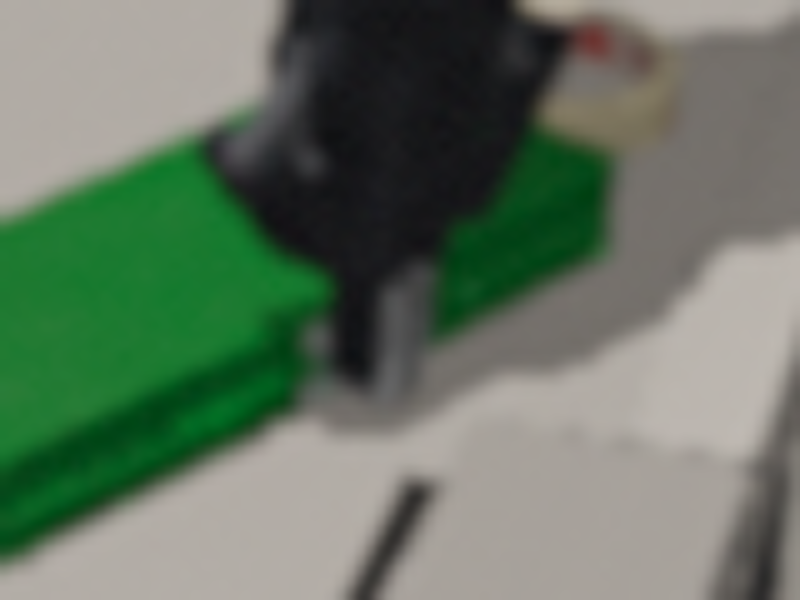

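The finger rests flat on the clasp, with about 6 N at x = -61 mm, which is where it should be when latched, and the box looks unmoved. I'll back off and inspect.

In the tool's units: -0.06 m is -0.96, -0.05 m is -0.8.

>>> {"fn": "advance", "kwargs": {"moves": [[0, 0, 0, 0.048, 0, 0, 0], [0, 0, 0, 0.192, 0, 0, 0], [0, 0, 0, 0.16, 0, -0.08, 0], [0, 0, 0, 0, 0, -0.8, 0], [0, 0, 0, 0, 0, -0.96, 0], [0, 0, 0, 0, 0, -0.96, 0], [0, 0, 0, 0, 0.8, 0, 0], [0, 0, 0, 0, 0, 0, 0], [0, 0, 0, 0, 0, 0, 0]]}}

```text
t: 9.35
ee_pos: [0.4324, 0.2435, 0.186]
tool_rot: [[-0.898, 0.44, -0.001], [0.44, 0.898, -0.001], [0.001, -0.001, -1.0]]
force: [-0.6, -0.2, -0.5]
grip_width: -0.003
finger_force: 0.0
```

```bash
python3 - <<'E'
from h import *; import cv2
st()
a=arm.read_camera("side");cv2.imwrite("pics/side_end.png",a)
b=cv2.imread("pics/c4.png")
f=lambda i:cv2.resize(i[195:255,250:355],(787,450),interpolation=2)
cv2.imwrite("pics/c5.png",f(a))
E
```

```text
t 9.35 box mm [-85.9  49.3 186. ] F [-0.59 -0.18 -0.48] w -0.0
[[-0.898  0.44  -0.001]
 [ 0.44   0.898 -0.001]
 [ 0.001 -0.001 -1.   ]]
```

View pics/c5.png

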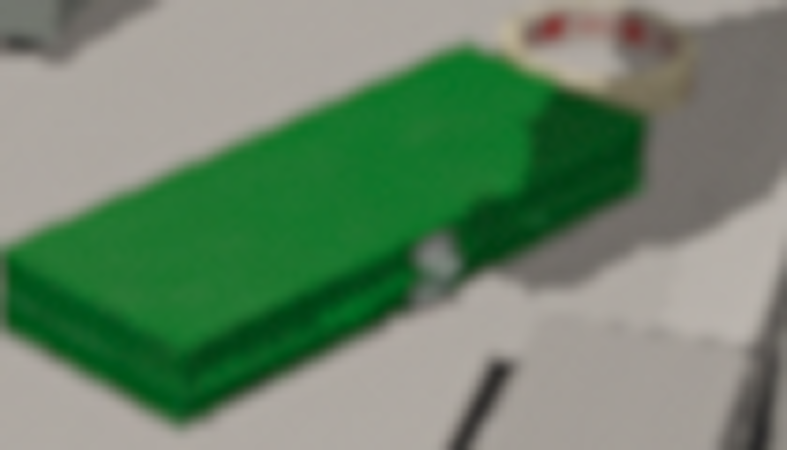

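The clasp now stands up against the front at crop (437,258), the lid is shut, and the box corner at full-frame (274,251) is unchanged. To rule out the finger having stopped on the lid's catch plate instead, I'll push once more with the tool tilted so that only the fingertip touches the clasp end.

In the tool's units: 0.06 m is 0.96, -0.05 m is -0.8, -0.125 rad / 6.2832 = -0.0199.

>>> {"fn": "advance", "kwargs": {"moves": [[0, 0, 0, 0, -0.8, 0, 0], [0, 0, 0, 0, 0, 0.96, 0], [0, 0, 0, 0, 0, 0.96, 0], [0, 0, 0, 0, 0, 0.48, 0], [0, -0.0199, 0, 0, 0, 0, 0], [0, -0.0199, 0, 0, 0, 0, 0], [0, 0, 0, 0, 0, 0, 0]]}}

```text
t: 10.28
ee_pos: [0.4116, 0.1977, 0.0388]
tool_rot: [[-0.881, 0.44, 0.171], [0.429, 0.898, -0.1], [-0.198, -0.014, -0.98]]
force: [0.8, 0.5, 0.4]
grip_width: 0.003
finger_force: 0.0
```

```bash
python3 -c "from h import *;st()"
```

```text
t 10.275 box mm [-84.4  -1.   38.8] F [0.84 0.46 0.36] w 0.0
[[-0.881  0.44   0.171]
 [ 0.429  0.898 -0.1  ]
 [-0.198 -0.014 -0.98 ]]
```

In the tool's units: 0.0122 m is 0.1952, -0.006 m is -0.096.

>>> {"fn": "advance", "kwargs": {"moves": [[0, 0, 0, 0.04, 0.008, 0.1952, 0], [0, 0, 0, 0.04, 0.008, 0.1952, 0], [0, 0, 0, -0.096, 0, 0.0192, 0], [0, 0, 0, -0.096, 0, 0.0192, 0], [0, 0, 0, -0.064, 0, 0.0128, 0], [0, 0, 0, 0, 0, 0, 0]]}}

```text
t: 11.02
ee_pos: [0.428, 0.1898, 0.019]
tool_rot: [[-0.879, 0.444, 0.171], [0.433, 0.896, -0.102], [-0.198, -0.016, -0.98]]
force: [0.2, 0.2, 0.5]
grip_width: 0.0
finger_force: 0.0
```

```bash
python3 -c "from h import *;st()"
```

```text
t 11.025 box mm [-66.1  -0.8  19. ] F [0.21 0.25 0.5 ] w 0.0
[[-0.879  0.444  0.171]
 [ 0.433  0.896 -0.102]
 [-0.198 -0.016 -0.98 ]]
```

In the tool's units: 0.0055 m is 0.088, 0.001 m is 0.016.

>>> {"fn": "advance", "kwargs": {"moves": [[0, 0, 0, 0.016, 0, 0.088, 0], [0, 0, 0, -0.032, 0, 0.0064, 0], [0, 0, 0, -0.032, 0, 0.0064, 0], [0, 0, 0, 0, 0, 0, 0]]}}

```text
t: 11.52
ee_pos: [0.4315, 0.188, 0.0133]
tool_rot: [[-0.88, 0.444, 0.171], [0.432, 0.896, -0.102], [-0.198, -0.016, -0.98]]
force: [-1.2, -0.5, -1.2]
grip_width: 0.002
finger_force: 0.0
```

>>> {"fn": "advance", "kwargs": {"moves": [[0, 0, 0, -0.016, 0, 0.0032, 0], [0, 0, 0, -0.016, 0, 0.0032, 0], [0, 0, 0, 0, 0, 0, 0], [0, 0, 0, 0, 0, 0, 0]]}}

```text
t: 12.02
ee_pos: [0.433, 0.1872, 0.0132]
tool_rot: [[-0.88, 0.444, 0.171], [0.432, 0.896, -0.102], [-0.198, -0.016, -0.98]]
force: [-0.9, 1.3, 0.7]
grip_width: -0.0
finger_force: 0.6
```

```bash
python3 -c "from h import *;st()"
```

```text
t 12.025 box mm [-60.5  -0.9  13.2] F [-0.88  1.33  0.67] w -0.0
[[-0.88   0.444  0.171]
 [ 0.432  0.896 -0.102]
 [-0.198 -0.016 -0.98 ]]
```

In the tool's units: -0.001 m is -0.016, 0.0002 m is 0.0032.

>>> {"fn": "advance", "kwargs": {"moves": [[0, 0, 0, -0.016, 0, 0.0032, 0], [0, 0, 0, 0, 0, 0, 0], [0, 0, 0, 0, 0, 0, 0]]}}

```text
t: 12.4
ee_pos: [0.4332, 0.1871, 0.0131]
tool_rot: [[-0.88, 0.443, 0.17], [0.431, 0.897, -0.102], [-0.197, -0.017, -0.98]]
force: [-5.4, 2.0, 4.5]
grip_width: 0.002
finger_force: 2.9
```

```bash
python3 -c "from h import *;st()"
```

```text
t 12.4 box mm [-60.2  -0.9  13.1] F [-5.36  1.95  4.47] w 0.0
[[-0.88   0.443  0.17 ]
 [ 0.431  0.897 -0.102]
 [-0.197 -0.017 -0.98 ]]
```

There's a firm stop with the tip at x ≈ -49.5 mm, so the clasp is latched. I'll clear the hand and hand in.

In the tool's units: -0.06 m is -0.96, -0.05 m is -0.8.

>>> {"fn": "advance", "kwargs": {"moves": [[0, 0, 0, 0.064, 0, -0.0128, 0], [0, 0, 0, 0.24, 0, -0.048, 0], [0, 0, 0, 0.08, 0, -0.16, 0], [0, 0, 0, 0, 0, -0.8, 0], [0, 0, 0, 0, 0, -0.96, 0], [0, 0, 0, 0, 0, -0.8, 0], [0, 0, 0, 0, 0, 0, 0], [0, 0, 0, 0, 0, 0, 0], [0, 0, 0, 0, 0, 0, 0]]}}

```text
t: 13.52
ee_pos: [0.3828, 0.2142, 0.1777]
tool_rot: [[-0.88, 0.444, 0.169], [0.432, 0.896, -0.104], [-0.197, -0.019, -0.98]]
force: [0.6, -0.3, -0.8]
grip_width: -0.002
finger_force: 0.0
```

```bash
python3 - <<'E'
from h import *; import cv2
st();cv2.imwrite("pics/c6.png",cv2.resize(arm.read_camera("side")[175:295,215:375],(800,600),interpolation=2))
E
```

```text
t 13.525 box mm [-117.4    1.1  177.7] F [ 0.58 -0.31 -0.8 ] w -0.0
[[-0.88   0.444  0.169]
 [ 0.432  0.896 -0.104]
 [-0.197 -0.019 -0.98 ]]
```

View pics/c6.png

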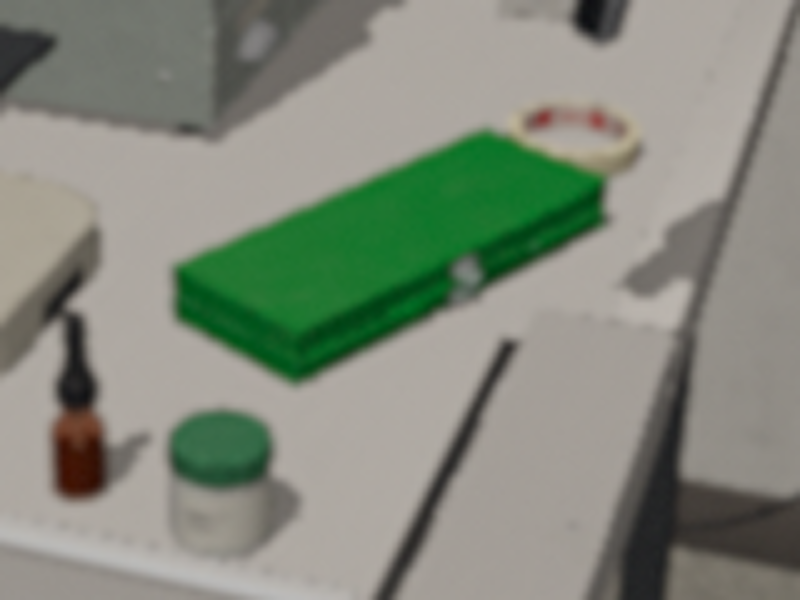

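The box is shut with the clasp upright at crop (465,275), the bystanders are undisturbed and the hand is clear.

```bash
python3 -c "from plant import arm;print(arm.job_done())"
```

```text
the job is handed in; nothing more can be done
None
```

The lid was pushed gently shut and then the clasp pressed up to a firm stop; the last picture shows the box in place, the neighbouring items in view undisturbed and the hand clear, and the job is handed in (no verdict was returned).

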